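# Open the stamp cupboard and slide the stamp sled home

### The arm

A 6-joint arm with a two-finger parallel gripper is mounted at the origin on the work surface. World frame = base frame: x ahead of the robot, y to its left, z up, the work surface at z = 0. Lengths are in mm, angles in degrees, forces in N, time in s.
With the tool pointing down it reaches from about 250 to 775 mm from the base axis. Payload 8.9 kg.
Tool frame: the origin (TCP) lies between the finger pads; the fingertips stand 17 mm ahead of it and the grasp point (between the pads) lies 2 mm behind it; z points along the fingers, y is the direction in which the jaws open and shut (so a half turn about z gives the same grasp; the last joint's range is limited). The gripper opens to 85 mm and grips with 20 to 120 N. Pads are 22 mm wide; open, the fingers measure 114 mm over their backs; the gripper's body (76 mm by 85 mm) begins 54 mm behind the grasp point. The pads swing forward as they close: fully open they stand 13 mm farther back than shut.
Start: joints at [-81.434, 16.656, -8.789, 64.555, 0, 82.019], TCP at [149.523, -503.256, 248.305] pointing down, gripper open.
Joint ranges: [-144.48, 144.48], [-52.06, 99.96], [-74.48, 78.29], [-112.23, 115.85], [-86.99, 84.42], [-180, 180]. Speed limits (degrees/s): [127.2, 127.2, 159.86, 180, 180, 180].

### API

Orientations are given as a 3x3 rotation matrix whose columns are the frame's x, y, z axes.
In Python, from plant import arm gives the robot as it stands. The module is installed in compiled form; this text tells all that it offers.
- The arm moves only by the shell command python3 -m pendant 'ROWS' [FORCE]. ROWS is JSON, a list of rows, each a list of 7 numbers: the shift along the tool's x, y, z each as a share of 40 cm, from -1 to 1, then the turn, a rotation vector about the tool's x, y, z each as a share of pi rad, from -1 to 1, then the closure, from -1 (fully open) to 1 (shut). A call has 1 to 8 rows; each row is the pose to reach, as a shift and turn from the pose commanded when the call began, along the tool's axes at that moment, turning the shorter way round; what a row does not reach only later rows make up. A row lasts 1/10 s, in which the tool goes at most 50 mm and 8.59 degrees, less where a joint would pass 70% of its speed; a pose out of reach is approached as far as the arm can. A call with a number of a shift or a turn outside -1 to 1 is refused whole. A call with a gripper value outside its range is refused whole. The fingers move at their own pace and stop on an object; FORCE is the grip in N (left out, the last holds). Time passes only in rows, so rows that repeat a pose let the fingers close. It gives the time, the measured TCP pose, the force and the opening at its end, in the units of the state.
- arm.get_state(): the state, without advancing time (a new reading comes with each control period).
- arm.grab_frame(name): name is "scene" or "top"; returns the picture (480x640x3 uint8, red, green, blue); there is no depth.
- arm.get_calibration(name): a dict with "fx", "fy", "cx", "cy" (pixels), "D" ([k1, k2, p1, p2, k3] as OpenCV has them; the pictures are not rectified), "rvec" (rotation vector, rad) and "tvec" (3), from world to camera coordinates, as OpenCV has them. Camera axes: x right, y down, z forward; pixel columns grow to the right and rows downward; lengths in mm; the calibration is good to about 2 mm. A picture is of the moment at which its call begins. get_calibration takes no time and is no camera call.
- arm.hand_in(): hands the job in, once; it reports no verdict.
The state is a dict: "clock": time; "joint_positions": joint angles; "qvel": joint speeds; "joint_torque": joint torques, N m; "ee_pos": TCP position; "tcp_rot": TCP orientation; "wrist_force": force on the tool from outside, world axes, zero at the start; "torque": the same for the moment, N m; "grip_width": opening from 0.0 (shut) to 1.0 (fully open).
Only numpy, scipy, OpenCV 4.12 (cv2) and the standard library are available. Lean on these libraries where they do the work, as an engineer would, in place of code of your own. Each camera call takes 0.05 s, during which the arm holds its last target.

### The job

Open up the stamp cupboard for the visitors: push its bifold door at the red-topped hinge post until both panels are folded right up against the left side of the doorway. Then slide the orange sled with its big stamp straight into the cupboard until it is fully home against the back, and leave it there with its handle sticking out, the stamp standing in its tray and the door still fully folded. Do not tip the stamp or shift the other things on the table.

Things in the scene. Friction and masses are not known exactly. Their poses are not given: they have to be found in the camera images.
- cupboard: fixed white cupboard, clear roof and back, 228 wide, 112 deep, 148 mm high. Origin on the table, mid-doorway, on the door line; x points into it (away from the robot), y left along the track, z up. Doorway y -100 to +100 mm, 130 mm high under the track beam (its front 12 mm ahead of the door line), no sill: the table is its floor
- back_stop (a point): middle of the back wall's inner face, which stops the sled, 30 mm above the table: 100 mm behind the door line (cupboard x = +100 mm); axes as the cupboard. A black strip marks it
- door (a joint): bifold door: angle a (rad) of the first green panel from the door line, 0 = shut flat, 1.45 = its stop, fully folded; starts part folded, stays where left. Panels 100 mm wide, 8 thick, 6 to 126 mm above the table. The fold always comes out towards the robot; the second panel's far edge runs on the door line, 200*cos(a) mm right of the pivot. Pushing on a panel's face may shut it: push the post
- fold_post (a point): upright round post, 14 mm diameter, on the hinge between the panels, clear of them from 126 to 195 mm above the table, red sleeve on its top 50 mm. Point on its axis, 175 mm up. It moves on a 100 mm circle about door_pivot, first out towards the robot, then left: 100*sin(a) mm ahead of the door line, 100*cos(a) mm right of the pivot. Takes a few N, less as it folds
- door_pivot (a point): the pivot axis of the first panel at the left doorpost, given at 175 mm above the table (27 mm above the cupboard's top): cupboard frame x 0, y +100 mm
- sled_grip (a point): grip of the orange sled's handle, 23 mm above the table. Loose sled: tray 100 x 100 mm, rim 16 mm high; bar handle 16 mm wide, 8 to 38 mm above the table, running 130 mm out from mid near edge. x from handle to tray, y left, z up. The point is 140 mm behind the tray's centre, 40 mm from the handle's end. With stamp about 0.65 kg: slide it on the table, do not lift
- sled_tray (a point): centre of the sled's tray, 8 mm above the table; axes as sled_grip. When the sled is fully home this is 50 mm inside the door line (cupboard x = +50 mm), and the handle sticks out of the doorway.
- stamp_mid (a point): the big stamp: black 80 x 80 x 36 mm block with a red band and a clear knob on top, 102 mm tall, standing loose in the sled's tray (88 mm wide inside, floor 6 mm). This point is on its axis, 50 mm above its underside; z up.
- seal_a: bystander: black 60 mm square stamp with red band and clear knob, 95 mm tall, on the right near the back; origin under its centre
- seal_b: bystander: black 90 x 60 mm stamp with red band and clear knob, 100 mm tall, on the left; origin under its centre
- seal_c: bystander: round black stamp, 64 mm across, 86 mm tall, on the left; origin under its centre
- inkpad: bystander: flat black ink pad with red face, 110 x 80 x 20 mm, right; origin under its centre
- lid_cap: bystander: round black open cap, 72 mm across, 20 mm high, right; origin under its centre
- pencup: bystander: blue ceramic cup, 72 mm across, 95 mm tall, left; origin under its centre
Not all that is in view belongs to the job. What is shaped like the part that bears stamp_mid but green or yellow is not meant.

How it is judged (in metres and radians):
On the way:
1. the door is folded fully (within about 9 degrees of its stop) while the sled is still outside the cupboard (value of joint door above 1.3 rad and (x of sled_tray in the frame of cupboard below -0.04 m or y of sled_tray in the frame of cupboard below -0.15 m)), for 0.2 s.
At the end, for the whole second after the job is handed in: The door is still folded to within about 9 degrees of its stop (door angle over 1.30 rad) and at rest; the sled lies flat on the table inside the cupboard, its tray within 10 mm of the back wall and within 0.15 rad of straight; the stamp stands upright in the tray (value of joint door above 1.3 rad and x of sled_tray in the frame of cupboard between 0.04 and 0.056 m and y of sled_tray in the frame of cupboard between -0.06 and 0.06 m and angle between the x axis of sled_tray and the x axis of cupboard, either way round below 0.15 rad and height (world z) of sled_tray below 0.014 m and angle between stamp_mid's own z axis and vertical below 0.08 rad and horizontal distance between stamp_mid and sled_tray below 0.012 m and velocity of joint door between -0.05 and 0.05 rad/s); the robot touches nothing.
It fails at once if the stamp on the sled tips over (more than 0.35 rad) (angle between stamp_mid's own z axis and vertical above 0.35 rad).
It fails at once if one of the other things on the table is shifted more than 20 mm (distance of any of seal_a, seal_b, seal_c, inkpad, lid_cap, pencup from where it was at the start of the episode above 0.02 m).
It also fails if it takes over 66 s, if anything falls off the work surface, if the arm or the gripper's body presses on something with over 40 N, if the wrist force passes 120 N, or if a joint passes its speed limit or range.

## Working session

There is one attempt and no reset: what is moved stays moved. The work goes in short steps, Python scripts to look and compute and a shell command to move; the robot and the scene stay as the last step left them, time stands still between calls to the robot, and variables do not carry over. Pictures are saved under pics/ and viewed, and the job is handed in when it is done.

```bash
mkdir -p pics; python3 - <<'E'
from plant import arm
import cv2
for n in("scene","top"):
    f=arm.grab_frame(n); cv2.imwrite(f"pics/{n}0.png",f[:,:,::-1]); print(arm.get_calibration(n))
print(arm.get_state())
E
```

```text
{'fx': 446.6216232995077, 'fy': 446.6216232995077, 'cx': 324.5228486809026, 'cy': 237.298514595424, 'D': array([0.02477314, 0.        , 0.        , 0.        , 0.        ]), 'rvec': array([ 1.98409945,  1.80272532, -0.53746636]), 'tvec': array([ -47.09789968, -420.7526374 , 1600.18871292])}
{'fx': 473.9815970036623, 'fy': 473.9815970036623, 'cx': 319.337056125098, 'cy': 240.12671188633664, 'D': array([-0.12059678,  0.        ,  0.        ,  0.        ,  0.        ]), 'rvec': array([ 2.11287844, -2.16412034,  0.1775628 ]), 'tvec': array([  18.79767595,  599.94058752, 1141.41746138])}
{'clock': 0.1, 'joint_positions': array([-8.14334892e+01,  1.66876122e+01, -8.82386504e+00,  6.45542536e+01,
        5.24100466e-04,  8.20180780e+01]), 'qvel': array([-0.03040341, -0.12519978,  0.19065953,  0.08901688, -0.01186928,
        0.10772937]), 'joint_torque': array([ 1.46027203e-03, -5.37977421e+01,  3.31918859e+01,  9.28773719e-03,
       -1.37184074e-04,  7.15479729e-06]), 'ee_pos': array([ 149.48268068, -502.91015975,  247.79113845]), 'tcp_rot': array([[ 9.58579326e-01,  2.84825647e-01, -1.61841499e-04],
       [ 2.84825643e-01, -9.58578668e-01,  1.13578258e-03],
       [ 1.68362200e-04, -1.13483431e-03, -9.99999342e-01]]), 'wrist_force': array([ 0.19937692, -0.09918665, -0.15254595]), 'torque': array([-0.00530738,  0.00970473, -0.00925083]), 'grip_width': 0.999773615198395}
```

View pics/scene0.png

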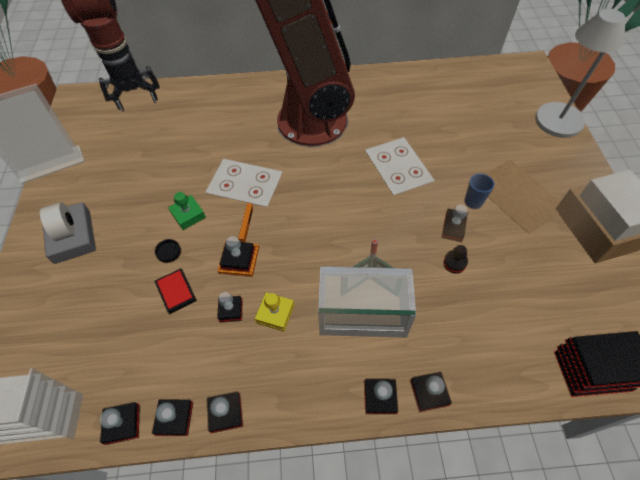

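View pics/top0.png

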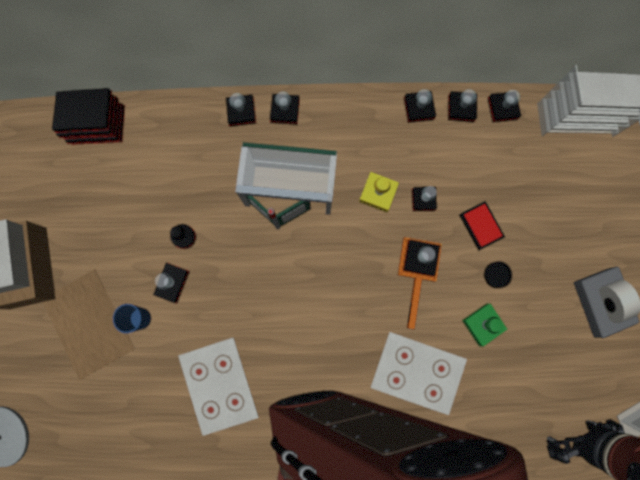

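The scene view looks back at the robot. In it, the orange sled is at about (238,255), the cupboard at (366,300) and the red-topped post at (374,245). In the top view the sled is at (419,259), its handle end at (411,327), the cupboard at (287,175) and the post at (273,215). The stamp in the orange tray is black, while the yellow (378,190) and green (485,325) blocks are decoys. I'll enlarge both.

```bash
python3 - <<'E'
import cv2
t=cv2.imread("pics/top0.png"); s=cv2.imread("pics/scene0.png")
def c(im,x,y,w,h,k,n): cv2.imwrite(n,cv2.resize(im[y:y+h,x:x+w],None,fx=k,fy=k,interpolation=cv2.INTER_CUBIC))
c(t,220,130,130,110,6,"pics/c1.png"); c(t,350,160,130,180,3.3,"pics/c2.png");c(s,300,220,130,130,4.6,"pics/c3.png");c(s,150,180,150,150,4,"pics/c4.png")
E
```

```text
(no output)
```

View pics/c1.png

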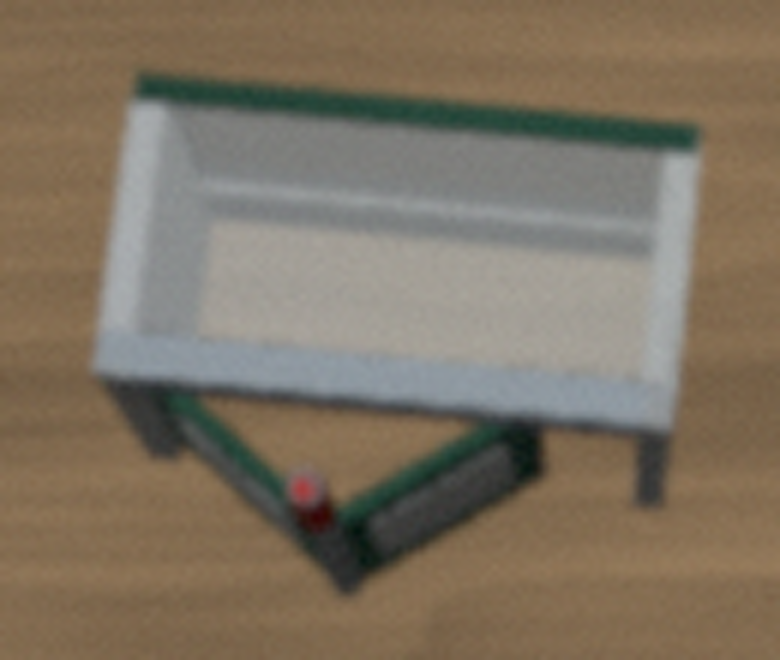

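View pics/c2.png

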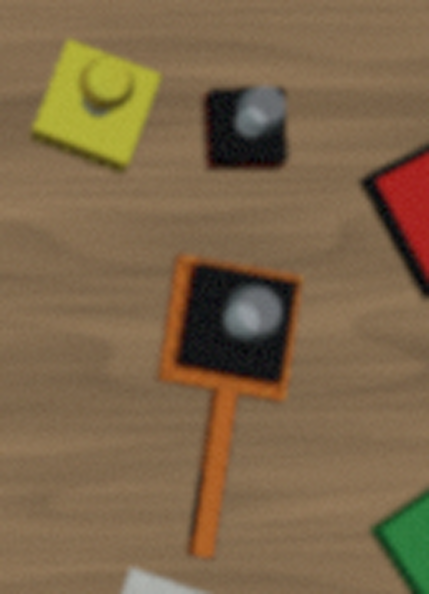

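View pics/c3.png

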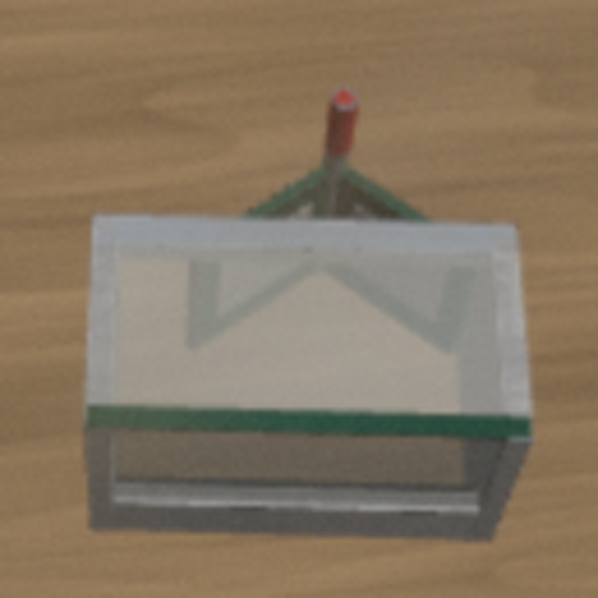

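View pics/c4.png

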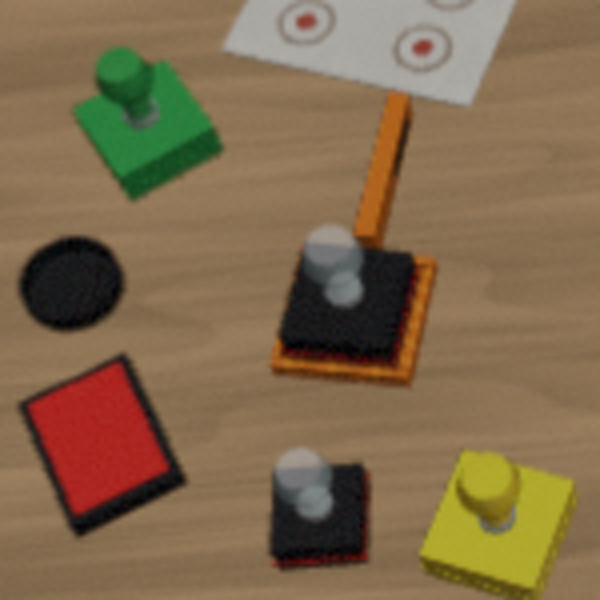

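```bash
cat > h.py <<'E'
import numpy as np, cv2
from plant import arm
def px(cam,uv,z):
    c=arm.get_calibration(cam);K=np.array([[c['fx'],0,c['cx']],[0,c['fy'],c['cy']],[0,0,1]])
    R=cv2.Rodrigues(c['rvec'])[0];t=c['tvec']
    p=cv2.undistortPoints(np.array([[uv]],float),K,c['D'])[0,0]
    d=R.T@np.array([p[0],p[1],1]);o=-R.T@t
    return o+d*(z-o[2])/d[2]
def proj(cam,P):
    c=arm.get_calibration(cam);K=np.array([[c['fx'],0,c['cx']],[0,c['fy'],c['cy']],[0,0,1]])
    return cv2.projectPoints(np.array(P,float).reshape(-1,3),c['rvec'],c['tvec'],K,c['D'])[0][:,0]
E
python3 - <<'E'
from h import *
np.set_printoptions(precision=1,suppress=True)
f=lambda n,x,y,ox,oy,k,z,cam='top':print(n,px(cam,(ox+x/k,oy+y/k),z))
for n,x,y in [('FL',138,75),('FR',698,128),('NR',668,428),('NL',95,372)]: f(n,x,y,220,130,6,148)
f('post',305,487,220,130,6,195)
f('post s',345,95,300,220,4.6,195,'scene')
for n,x,y in [('NLs',93,216),('NRs',517,227),('FLs',88,405),('FRs',531,418)]: f(n,x,y,300,220,4.6,148,'scene')
for n,x,y in [('tFL',180,257),('tFR',300,275),('tNR',283,398),('tNL',163,380)]: f(n,x,y,350,160,3.3,16)
f('hend',201,553,350,160,3.3,38)
f('hend s',399,95,150,180,4,38,'scene')
for n,x,y in [('nearR',271,568),('nearL',410,384),('farL',436,258)]: pass
f('tFRs',273,370,150,180,4,16,'scene');f('tFLs',410,382,150,180,4,16,'scene');f('tNLs',436,260,150,180,4,16,'scene')
f('stamptop',252,310,350,160,3.3,100);f('stamptop s',332,255,150,180,4,95,'scene')
for n,x,y,z in [('sealb',171,283,0),('sealc',182,236,80),('cup',130,318,90),('sealA',425,197,30),('inkpad',482,225,20),('lid',498,274,20),('yellow',380,192,30),('green',485,325,30)]: print(n,px('top',(x,y),z))
E
```

```text
FL [825.6 182.3 148. ]
FR [797.3 -40.7 148. ]
NR [675.  -25.2 148. ]
NL [703.2 198.3 148. ]
post [644.1 111.5 195. ]
post s [646.7 114.1 195. ]
NLs [680.8 -24.5 148. ]
NRs [709.8 201.3 148. ]
FLs [789.9 -36.6 148. ]
FRs [818.7 186.7 148. ]
tFL [ 606.2 -216.9   16. ]
tFR [ 589.6 -311.6   16. ]
tNR [ 493.2 -292.    16. ]
tNL [ 509.8 -198.6   16. ]
hend [ 376.7 -217.5   38. ]
hend s [ 382.5 -215.2   38. ]
tFRs [ 598.  -307.2   16. ]
tFLs [ 617.  -211.5   16. ]
tNLs [ 518.6 -192.1   16. ]
stamptop [ 552.  -251.9  100. ]
stamptop s [ 557.2 -252.2   95. ]
sealb [504.1 393.8   0. ]
sealc [613.5 343.7  80. ]
cup [414. 466.  90.]
sealA [ 710.7 -274.1   30. ]
inkpad [ 635.  -423.8   20. ]
lid [ 505.  -456.5   20. ]
yellow [ 726.4 -156.6   30. ]
green [ 376. -409.   30.]
```

Measurements so far:
- **Cupboard:** yaw about -7.2°, with mid-doorway at about (704,86) and the pivot at (716,185).
- **Post:** (645,113). That is 101 mm from the pivot (100 expected), so a is about 0.65 rad.
- **Sled:** tray at about (554,-252), yaw about -11.3°. The handle end is 177 mm from the tray centre (180 expected).

I'll move above the post now. The tool's yaw already suits a grip on it.

```bash
python3 -m pendant '[[0.81,-0.56,0,0,0,0,-1],[0.81,-0.56,0,0,0,0,-1],[0.81,-0.56,0,0,0,0,-1],[0.81,-0.56,0,0,0,0,-1],[0.81,-0.56,0,0,0,0,-1],[0.81,-0.56,0,0,0,0,-1],[0.81,-0.56,0,0,0,0,-1],[0.81,-0.56,0,0,0,0,-1]]' 30; python3 -m pendant '[[0.8,-0.56,0,0,0,0,-1],[0.8,-0.56,0,0,0,0,-1],[0.8,-0.56,0,0,0,0,-1],[0.8,-0.56,0,0,0,0,-1],[0.8,-0.56,0,0,0,0,-1],[0.8,-0.56,0,0,0,0,-1],[0.8,-0.56,0,0,0,0,-1],[0.8,-0.56,0,0,0,0,-1]]'
python3 - <<'E'
from h import *
s=arm.get_state();print(s['ee_pos'],s['tcp_rot'])
f=arm.grab_frame("scene"); cv2.imwrite("pics/s1.png",cv2.resize(f[150:350,250:450,::-1],None,fx=3,fy=3,interpolation=2))
E
```

```text
clock: 0.9
ee_pos: [397.2, -194.1, 248.2]
tcp_rot: [[0.958, 0.285, 0.0], [0.285, -0.958, 0.0], [0.0, -0.0, -1.0]]
wrist_force: [1.6, -1.1, 0.1]
grip_width: 0.998
clock: 1.7
ee_pos: [640.2, 112.1, 247.7]
tcp_rot: [[0.958, 0.286, -0.001], [0.286, -0.958, 0.0], [-0.0, -0.0, -1.0]]
wrist_force: [0.3, -0.4, 0.9]
grip_width: 1.0
[640.20718823 112.13066025 247.65723804] [[ 9.58281484e-01  2.85825723e-01 -5.04394947e-04]
 [ 2.85825839e-01 -9.58281566e-01  1.74922754e-04]
 [-4.33354957e-04 -3.11794345e-04 -9.99999857e-01]]
```

View pics/s1.png

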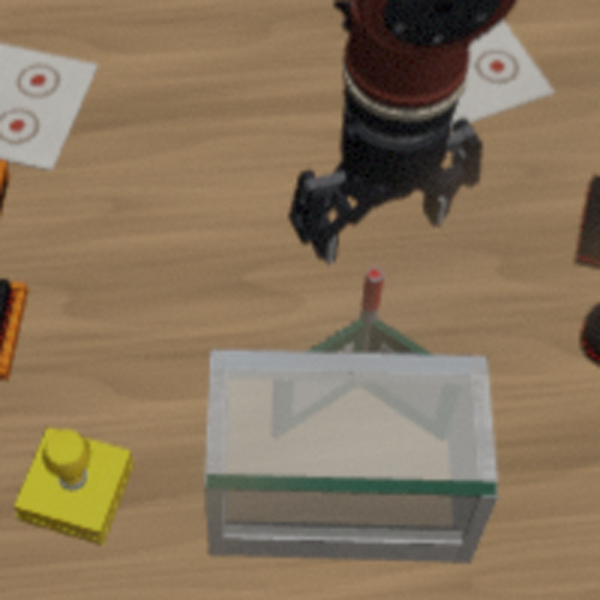

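The open jaws sit above the post, whose top shows at about (373,275) in the crop, and they straddle it. I'll shift 5 mm forward, go down 74 mm and close.

```bash
python3 -m pendant '[[0.013,0,0.1,0,0,0,-1],[0.013,0,0.185,0,0,0,-1],[0.013,0,0.185,0,0,0,-1],[0.013,0,0.185,0,0,0,1],[0.013,0,0.185,0,0,0,1],[0.013,0,0.185,0,0,0,1],[0.013,0,0.185,0,0,0,1],[0.013,0,0.185,0,0,0,1]]' 30
python3 - <<'E'
from h import *
f=arm.grab_frame("scene"); cv2.imwrite("pics/s2.png",cv2.resize(f[170:350,280:460,::-1],None,fx=3.3,fy=3.3,interpolation=2))
E
```

```text
clock: 2.55
ee_pos: [644.7, 111.1, 175.3]
tcp_rot: [[0.959, 0.285, 0.002], [0.285, -0.959, 0.0], [0.002, 0.0, -1.0]]
wrist_force: [-1.3, 0.6, 9.7]
grip_width: 0.156
```

View pics/s2.png

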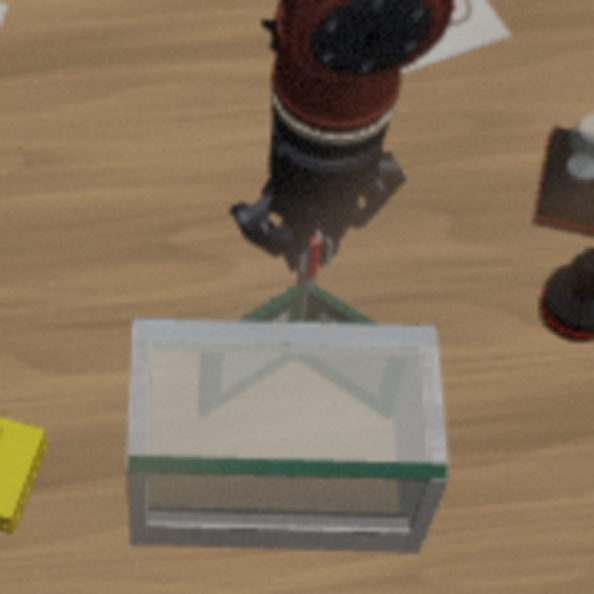

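Gripped: the opening is 13 mm against the 14 mm post, and the pads straddle the red sleeve at (315,255). Next I'll compute the arc.

```bash
python3 - <<'E'
from h import *
np.set_printoptions(precision=4,suppress=True)
s=arm.get_state();R=s['tcp_rot'];y=np.radians(-7.2)
X=np.array([np.cos(y),np.sin(y),0]);Y=np.array([-np.sin(y),np.cos(y),0])
P=lambda a:-100*np.sin(a)*X-100*np.cos(a)*Y
piv=np.array([716.5,185.2,0]);v=s['ee_pos']-piv;v[2]=0
a0=np.arctan2(-v@X,-v@Y);print(a0,np.linalg.norm(v),s['wrist_force'])
for a in np.linspace(a0,1.45,15)[1:]:print(round(a,3),R.T@(P(a)-P(a0))/400)
E
```

```text
0.6440308012252294 103.15838539683365 [-0.3488  0.8717  3.6032]
0.702 [-0.0067 -0.0127 -0.    ]
0.759 [-0.0126 -0.0258 -0.    ]
0.817 [-0.0178 -0.0393 -0.    ]
0.874 [-0.0222 -0.053  -0.    ]
0.932 [-0.0258 -0.0669 -0.0001]
0.989 [-0.0286 -0.081  -0.0001]
1.047 [-0.0306 -0.0953 -0.0001]
1.105 [-0.0318 -0.1096 -0.0001]
1.162 [-0.0321 -0.124  -0.0001]
1.22 [-0.0316 -0.1384 -0.0001]
1.277 [-0.0303 -0.1527 -0.0001]
1.335 [-0.0281 -0.1669 -0.0001]
1.392 [-0.0252 -0.181  -0.0001]
1.45 [-0.0214 -0.1949 -0.0001]
```

```bash
python3 -m pendant '[[-0.007,-0.013,0,0,0,0,1],[-0.013,-0.026,0,0,0,0,1],[-0.018,-0.039,0,0,0,0,1],[-0.022,-0.053,0,0,0,0,1],[-0.026,-0.067,0,0,0,0,1],[-0.029,-0.081,0,0,0,0,1],[-0.031,-0.095,0,0,0,0,1],[-0.031,-0.095,0,0,0,0,1]]' 30
```

```text
clock: 3.4
ee_pos: [620.9, 144.0, 175.1]
tcp_rot: [[0.959, 0.285, -0.0], [0.285, -0.959, -0.001], [-0.0, 0.001, -1.0]]
wrist_force: [-3.7, -1.9, 7.1]
grip_width: 0.16
```

```bash
python3 -m pendant '[[-0.001,-0.015,0,0,0,0,1],[-0.001,-0.029,0,0,0,0,1],[-0.001,-0.043,0,0,0,0,1],[0.001,-0.057,0,0,0,0,1],[0.003,-0.072,0,0,0,0,1],[0.006,-0.086,0,0,0,0,1],[0.009,-0.1,0,0,0,0,1],[0.009,-0.1,0,0,0,0,1]]' 30
python3 - <<'E'
from h import *
for n in("scene","top"):
    f=arm.grab_frame(n); cv2.imwrite(f"pics/{n}3.png",cv2.resize((f[170:350,280:460] if n=="scene" else f[110:290,200:380])[:,:,::-1],None,fx=3.3,fy=3.3,interpolation=2))
print(arm.get_state()['wrist_force'])
E
```

```text
clock: 4.2
ee_pos: [613.2, 183.9, 174.9]
tcp_rot: [[0.958, 0.285, -0.0], [0.285, -0.958, -0.0], [-0.0, -0.0, -1.0]]
wrist_force: [-3.0, -0.5, 7.5]
grip_width: 0.155
[-3.51071115 -0.26797039  7.36440739]
```

View pics/scene3.png

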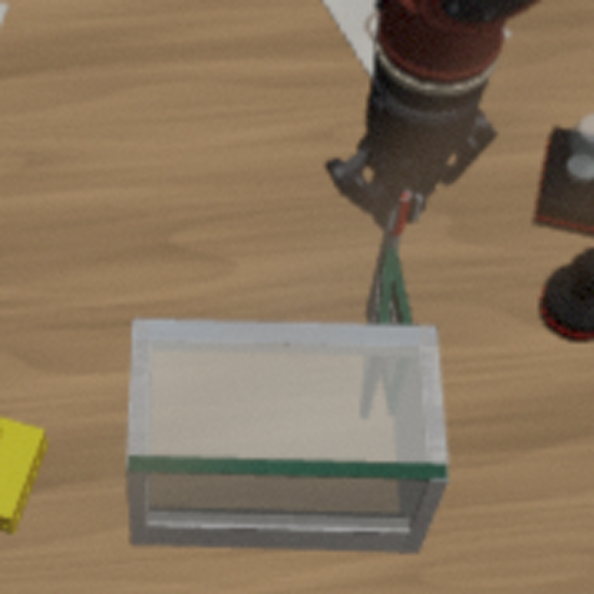

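View pics/top3.png

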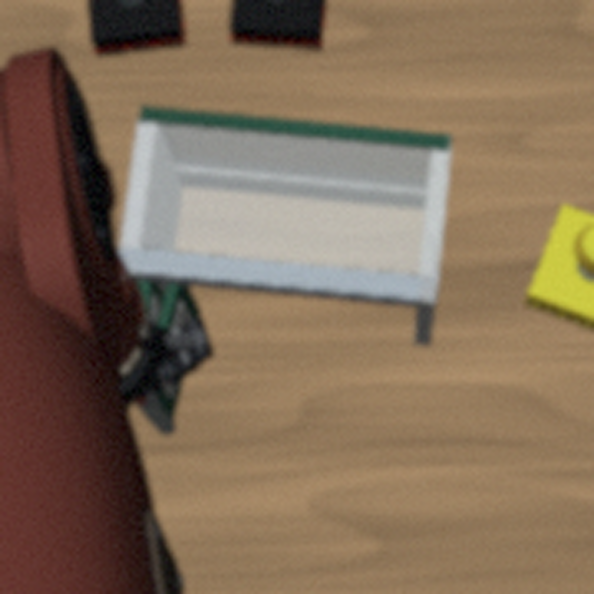

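The panels are nearly closed together, but the force is small, so the stop isn't felt yet. I'll ease it further left in small steps.

```bash
python3 -m pendant '[[0.002,-0.007,0,0,0,0,1],[0.002,-0.007,0,0,0,0,1],[0.002,-0.007,0,0,0,0,1]]' 30;python3 -m pendant '[[0.002,-0.007,0,0,0,0,1],[0.002,-0.007,0,0,0,0,1],[0.002,-0.007,0,0,0,0,1]]' 30
```

```text
clock: 4.6
ee_pos: [613.2, 184.6, 175.0]
tcp_rot: [[0.959, 0.284, -0.0], [0.284, -0.959, -0.003], [-0.001, 0.003, -1.0]]
wrist_force: [-3.7, -10.1, 9.5]
grip_width: 0.152
clock: 4.9
ee_pos: [613.1, 184.8, 174.9]
tcp_rot: [[0.96, 0.282, -0.001], [0.282, -0.959, -0.008], [-0.003, 0.008, -1.0]]
wrist_force: [-5.2, -21.9, 10.5]
grip_width: 0.15
```

At the stop: 22 N with no further motion. I'll relieve the load, open and lift.

```bash
python3 -m pendant '[[-0.004,0.013,0,0,0,0,1],[-0.004,0.013,0,0,0,0,1],[-0.004,0.013,0,0,0,0,-0.2],[-0.004,0.013,0,0,0,0,-0.2],[-0.004,0.013,0,0,0,0,-0.2],[-0.004,0.013,0,0,0,0,-0.2],[-0.004,0.013,-0.1,0,0,0,-0.2],[-0.004,0.013,-0.2,0,0,0,-0.2]]' 30
python3 -m pendant '[[-0.4,0.4,0,0,0,0,-0.2],[-0.4,0.4,0,0,0,0,-0.2],[-0.4,0.4,0,0,0,0,-0.2],[-0.4,0.4,0,0,0,0,-0.2],[-0.4,0.4,0,0,0,0,-0.2]]'
python3 - <<'E'
from h import *
for n in("scene","top"):
    f=arm.grab_frame(n); cv2.imwrite(f"pics/{n}4.png",cv2.resize((f[170:350,280:460] if n=="scene" else f[110:290,200:380])[:,:,::-1],None,fx=3.3,fy=3.3,interpolation=2));cv2.imwrite(f"pics/{n}4f.png",f[:,:,::-1])
E
```

```text
clock: 5.7
ee_pos: [612.6, 183.7, 254.1]
tcp_rot: [[0.959, 0.285, -0.003], [0.285, -0.959, -0.0], [-0.003, -0.0, -1.0]]
wrist_force: [1.0, -0.2, 1.0]
grip_width: 0.598
clock: 6.2
ee_pos: [503.8, -17.5, 254.4]
tcp_rot: [[0.959, 0.283, -0.0], [0.283, -0.959, -0.001], [-0.001, 0.001, -1.0]]
wrist_force: [-0.1, 0.2, 0.3]
grip_width: 0.601
```

View pics/scene4.png

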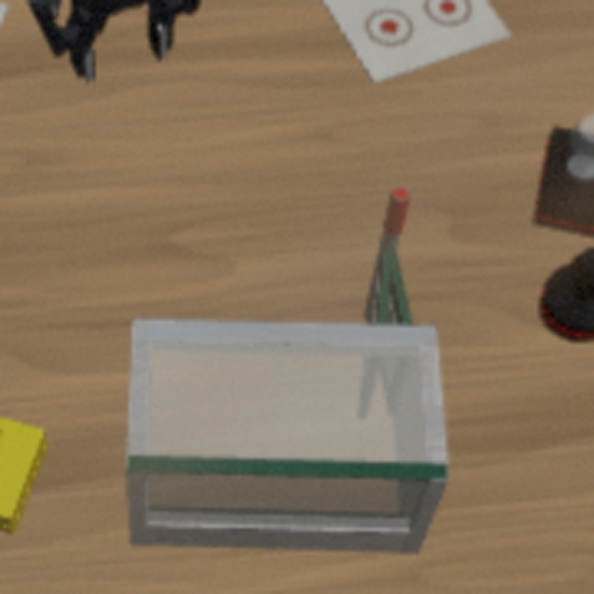

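View pics/top4.png

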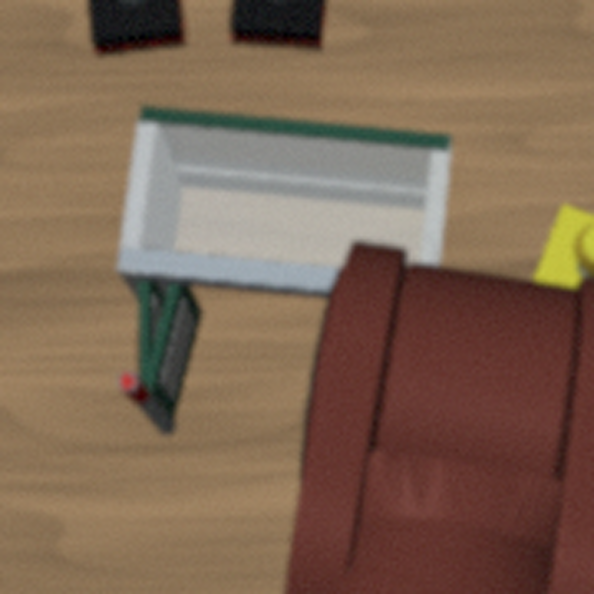

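```bash
python3 - <<'E'
from h import *
from scipy.spatial.transform import Rotation as Ro
np.set_printoptions(precision=4,suppress=True)
y=np.radians(-7.2);X=np.array([np.cos(y),np.sin(y),0]);Y=np.array([-np.sin(y),np.cos(y),0])
for p in (px('top',(238.5,225.8),195),px('scene',(280+400/3.3,170+191/3.3),195)):
  v=p-[716.5,185.2,195];print(p,np.linalg.norm(v),np.arctan2(-v@X,-v@Y))
s=arm.get_state();R=s['tcp_rot'];print(s['ee_pos'],s['joint_positions'])
yaw=np.radians(180-11.5);T=np.array([[np.cos(yaw),np.sin(yaw),0],[np.sin(yaw),-np.cos(yaw),0],[0,0,-1]])
print(R.T@(np.array([411.9,-223.1,150])-s['ee_pos'])/400,Ro.from_matrix(R.T@T).as_rotvec()/np.pi)
E
```

```text
[612.7502 183.5971 195.    ] 103.76218807807281 1.4296840751618223
[616.0496 184.6406 195.    ] 100.45200310016378 1.4395640623479338
[504.268  -17.6471 254.6318] [-10.2875  14.2335 -11.1216  64.6452  -0.0388 153.3579]
[-0.3661  0.4277  0.262 ] [-0.0001  0.0003 -0.8453]
```

View pics/scene4f.png

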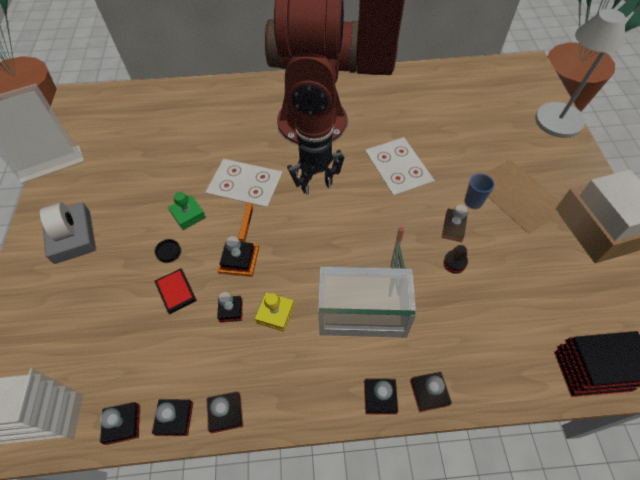

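The full view confirms the door is folded (post at (401,233), a ≈ 1.43–1.44) and nothing else has moved. Now I'll turn the tool and travel to above the sled handle.

```bash
python3 -m pendant '[[-0.36,0.43,0.1,0,0,-0.37,-0.2],[-0.36,0.43,0.1,0,0,-0.37,-0.2],[-0.36,0.43,0.1,0,0,-0.37,-0.2],[-0.36,0.43,0.1,0,0,-0.37,-0.2],[-0.36,0.43,0.1,0,0,-0.37,-0.2],[-0.36,0.43,0.1,0,0,-0.37,-0.2],[-0.36,0.43,0.1,0,0,-0.37,-0.2],[-0.36,0.43,0.1,0,0,-0.37,-0.2]]'; python3 -m pendant '[[0,0,0,0,0,-0.37,-0.2],[0,0,0,0,0,-0.37,-0.2],[0,0,0,0,0,-0.37,-0.2],[0,0,0,0,0,-0.37,-0.2],[0,0,0,0,0,-0.37,-0.2],[0,0,0,0,0,-0.37,-0.2],[0,0,0,0,0,-0.37,-0.2],[0,0,0,0,0,-0.37,-0.2]]';python3 -m pendant '[[0,0,0,0,0,-0.105,-0.2],[0,0,0,0,0,-0.105,-0.2],[0,0,0,0,0,-0.105,-0.2],[0,0,0,0,0,-0.105,-0.2]]'
python3 - <<'E'
from h import *
from scipy.spatial.transform import Rotation as Ro
np.set_printoptions(precision=4,suppress=True)
s=arm.get_state();R=s['tcp_rot'];print(s['ee_pos'],s['joint_positions'])
yaw=np.radians(180-11.5);T=np.array([[np.cos(yaw),np.sin(yaw),0],[np.sin(yaw),-np.cos(yaw),0],[0,0,-1]])
print(R.T@(np.array([411.9,-223.1,26])-s['ee_pos'])/400,Ro.from_matrix(R.T@T).as_rotvec()/np.pi)
for n in("scene","top"):
    f=arm.grab_frame(n); cv2.imwrite(f"pics/{n}5.png",cv2.resize((f[170:290,180:300] if n=="scene" else f[220:340,350:470])[:,:,::-1],None,fx=4,fy=4,interpolation=2))
E
```

```text
clock: 7.1
ee_pos: [416.9, -221.3, 214.2]
tcp_rot: [[0.173, 0.985, 0.0], [0.985, -0.173, 0.0], [0.0, 0.0, -1.0]]
wrist_force: [-0.2, -0.5, -0.9]
grip_width: 0.598
clock: 7.9
ee_pos: [417.3, -220.7, 214.3]
tcp_rot: [[-0.836, 0.549, 0.0], [0.549, 0.836, 0.0], [-0.0, 0.0, -1.0]]
wrist_force: [-0.6, -1.0, -0.4]
grip_width: 0.599
clock: 8.3
ee_pos: [417.1, -220.9, 214.3]
tcp_rot: [[-0.966, 0.257, 0.0], [0.257, 0.966, 0.0], [-0.0, 0.0, -1.0]]
wrist_force: [0.2, -0.1, -0.1]
grip_width: 0.6
[ 417.0515 -220.8782  214.286 ] [-36.7971  12.2722 -20.0183  57.7029   0.0067 -21.8805]
[ 0.0111 -0.0087  0.4707] [ 0.     0.    -0.019]
```

View pics/scene5.png

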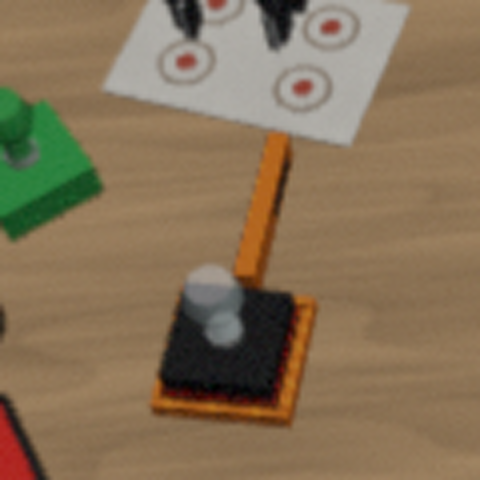

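View pics/top5.png

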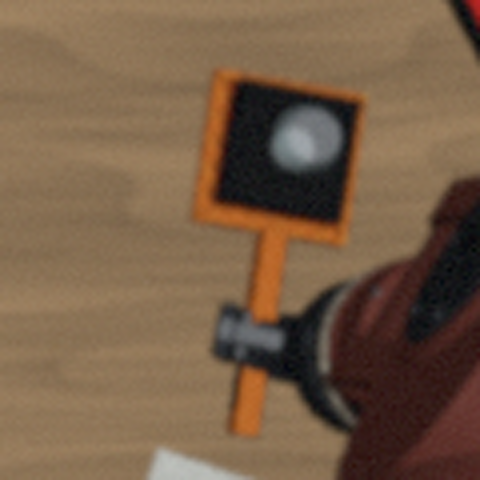

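The crops show the orange sled with the black stamp in its tray and a clear knob, which is the one meant; the green one is only a decoy. The jaws line up with the handle. I'll go down and grip.

```bash
python3 -m pendant '[[0.011,-0.009,0.12,0,0,-0.019,-0.2],[0.011,-0.009,0.24,0,0,-0.019,-0.2],[0.011,-0.009,0.36,0,0,-0.019,-0.2],[0.011,-0.009,0.43,0,0,-0.019,-0.2],[0.011,-0.009,0.466,0,0,-0.019,-0.2],[0.011,-0.009,0.466,0,0,-0.019,-0.2]]'; python3 -m pendant '[[0,0,0,0,0,0,1],[0,0,0,0,0,0,1],[0,0,0,0,0,0,1],[0,0,0,0,0,0,1],[0,0,0,0,0,0,1],[0,0,0,0,0,0,1]]' 50
python3 - <<'E'
from h import *
np.set_printoptions(precision=4,suppress=True)
for n in("scene","top"):
    f=arm.grab_frame(n); cv2.imwrite(f"pics/{n}6.png",cv2.resize((f[170:290,180:300] if n=="scene" else f[220:340,350:470])[:,:,::-1],None,fx=4,fy=4,interpolation=2))
E
```

```text
clock: 9.0
ee_pos: [410.2, -222.5, 26.1]
tcp_rot: [[-0.98, 0.199, -0.003], [0.199, 0.98, 0.002], [0.003, 0.002, -1.0]]
wrist_force: [0.9, 0.1, -0.3]
grip_width: 0.596
clock: 9.6
ee_pos: [412.2, -224.4, 28.6]
tcp_rot: [[-0.98, 0.198, 0.001], [0.198, 0.98, -0.002], [-0.002, -0.001, -1.0]]
wrist_force: [-1.1, -3.4, 6.6]
grip_width: 0.176
```

View pics/scene6.png

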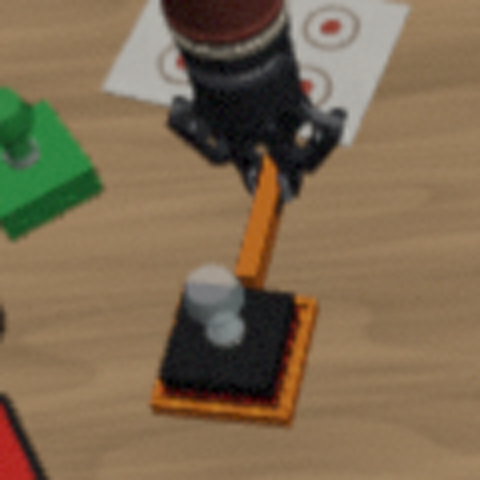

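View pics/top6.png

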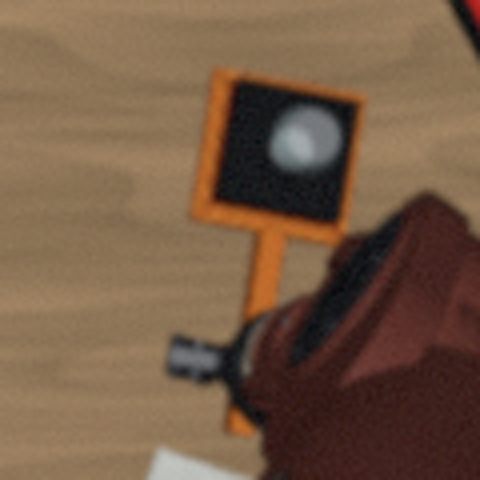

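The grip is good: opening 15 mm on the 16 mm bar, sled undisturbed. I'll raise the grip to 100 N to resist swivelling, then drag sideways slowly and turn 4.2°.

```bash
python3 -m pendant '[[0,0,0,0,0,0,1],[0,0,0,0,0,0,1],[0,0.01,0,0,0,0,1],[0,0.03,0,0,0,0,1],[0,0.06,0,0,0,0,1],[0,0.09,0,0,0,0,1],[0,0.12,0,0,0,0,1],[0,0.15,0,0,0,0,1]]' 100
python3 -m pendant '[[0,0.03,0,0,0,0,1],[0,0.06,0,0,0,0,1],[0,0.09,0,0,0,0,1],[0,0.12,0,0,0,0,1],[0,0.15,0,0,0,0,1],[0,0.18,0,0,0,0,1],[0,0.2,0,0,0,0,1],[0,0.2,0,0,0,0,1]]'
python3 - <<'E'
from h import *
for n in("scene","top"):
    f=arm.grab_frame(n); cv2.imwrite(f"pics/{n}7.png",cv2.resize((f[130:330,180:420] if n=="scene" else f[130:330,230:470])[:,:,::-1],None,fx=3,fy=3,interpolation=2))
E
```

```text
clock: 10.5
ee_pos: [424.3, -165.7, 28.7]
tcp_rot: [[-0.98, 0.199, 0.002], [0.199, 0.98, -0.003], [-0.002, -0.002, -1.0]]
wrist_force: [-1.4, -6.4, 6.7]
grip_width: 0.17
clock: 11.3
ee_pos: [440.1, -86.0, 28.6]
tcp_rot: [[-0.98, 0.197, 0.002], [0.197, 0.98, -0.001], [-0.002, -0.001, -1.0]]
wrist_force: [-0.2, -1.2, 7.3]
grip_width: 0.168
```

View pics/scene7.png

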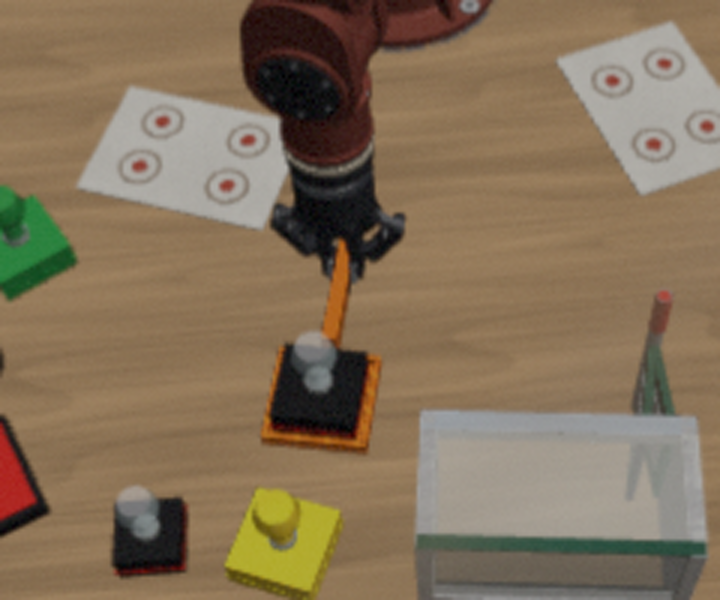

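View pics/top7.png

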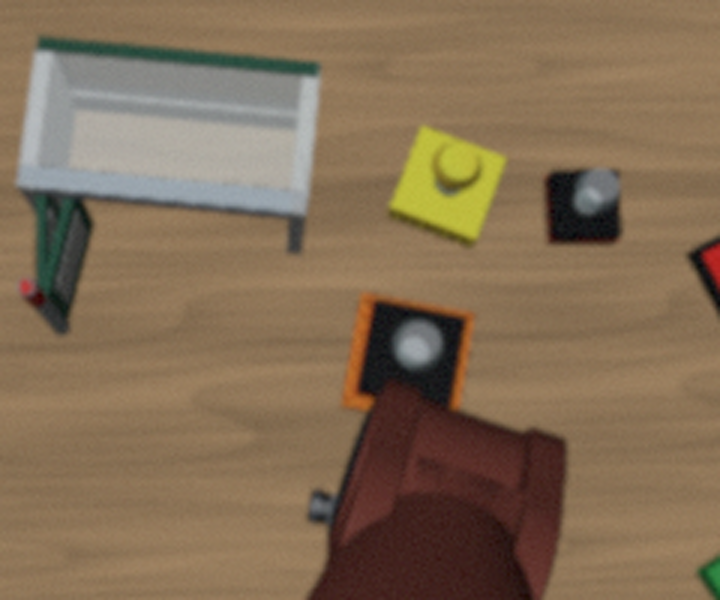

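The sled follows squarely, with the stamp central in the tray at about (415,350) in the crop. I'll carry on to the pre-door position.

```bash
python3 -m pendant '[[0,0.01,0,0,0,0,1],[0,0.03,0,0,0,-0.003,1],[0.003,0.06,0,0,0,-0.006,1],[0.006,0.09,0,0,0,-0.009,1],[0.008,0.12,0,0,0,-0.012,1],[0.01,0.15,0,0,0,-0.015,1],[0.01,0.18,0,0,0,-0.018,1],[0.012,0.21,0,0,0,-0.02,1]]'
python3 -m pendant '[[0.001,0.03,0,0,0,-0.001,1],[0.003,0.06,0,0,0,-0.002,1],[0.004,0.09,0,0,0,-0.003,1],[0.005,0.12,0,0,0,-0.003,1],[0.006,0.15,0,0,0,-0.003,1],[0.007,0.18,0,0,0,-0.003,1],[0.007,0.21,0,0,0,-0.003,1],[0.007,0.23,0,0,0,-0.003,1]]'
python3 -m pendant '[[0,0,0,0,0,0,1],[0,0,0,0,0,0,1]]'
python3 - <<'E'
from h import *
for n in("scene","top"):
    f=arm.grab_frame(n); cv2.imwrite(f"pics/{n}8.png",cv2.resize((f[170:350,280:460] if n=="scene" else f[130:290,200:360])[:,:,::-1],None,fx=4 if n=="top" else 3.3,fy=4 if n=="top" else 3.3,interpolation=2))
E
```

```text
clock: 12.2
ee_pos: [451.9, -3.6, 28.6]
tcp_rot: [[-0.991, 0.136, 0.002], [0.136, 0.991, -0.002], [-0.002, -0.002, -1.0]]
wrist_force: [0.9, -6.8, 6.9]
grip_width: 0.165
clock: 13.0
ee_pos: [461.2, 88.3, 28.5]
tcp_rot: [[-0.992, 0.127, 0.001], [0.127, 0.992, -0.002], [-0.002, -0.002, -1.0]]
wrist_force: [-1.2, -6.9, 7.9]
grip_width: 0.168
clock: 13.2
ee_pos: [461.4, 88.9, 28.5]
tcp_rot: [[-0.992, 0.126, 0.002], [0.126, 0.992, 0.0], [-0.002, 0.0, -1.0]]
wrist_force: [-0.6, -0.3, 7.7]
grip_width: 0.17
```

View pics/scene8.png

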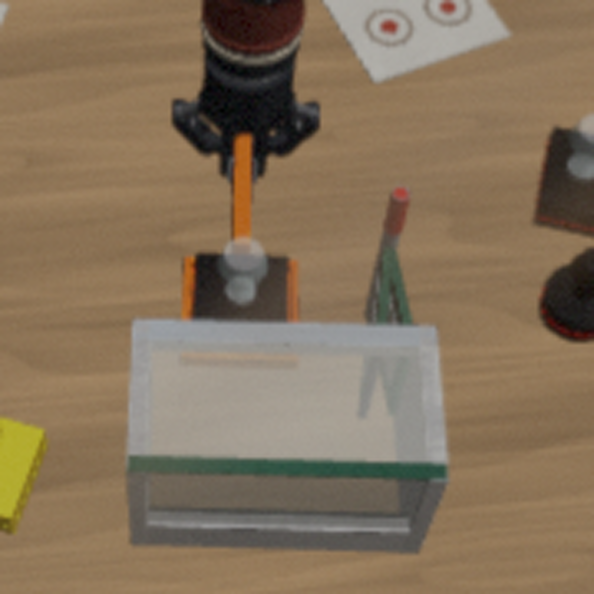

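View pics/top8.png

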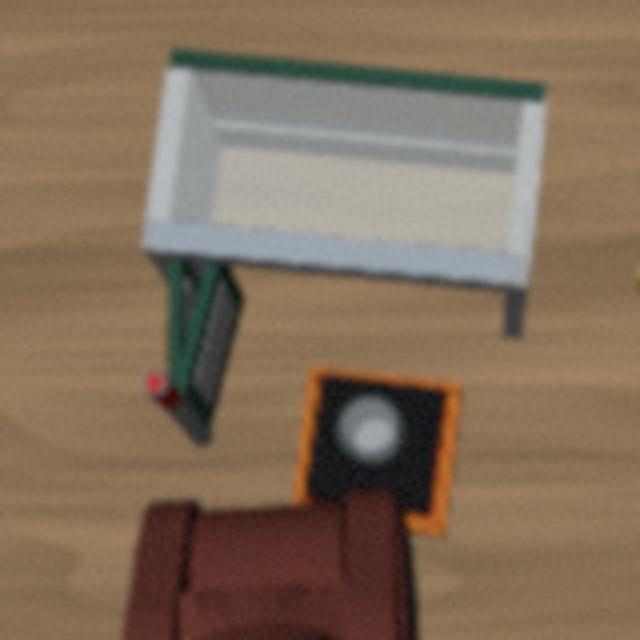

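```bash
python3 - <<'E'
from h import *
np.set_printoptions(precision=1,suppress=True)
M=np.array([704,86,0]);y=np.radians(-7.2);X=np.array([np.cos(y),np.sin(y),0]);Y=np.array([-np.sin(y),np.cos(y),0])
def r(n,p):print(n,p,(p-M)@X,(p-M)@Y)
for n,q in [('FL',(313,370)),('FR',(463,384)),('NR',(443,533))]: r(n,px('top',(200+q[0]/4,130+q[1]/4),16))
# doorposts base at table, top view: right post foot outer/near corner
r('Rfoot',px('top',(200+524/4,130+336/4),0)); r('Rfoot in',px('top',(200+503/4,130+337/4),0))
r('FLs',px('scene',(280+298/3.3,170+362/3.3),16));r('FRs',px('scene',(280+180/3.3,170+358/3.3),16))
s=arm.get_state();r('tcp',s['ee_pos']);print(s['ee_pos'],s['tcp_rot'])
R=s['tcp_rot']
for cx in (-145,-100,-95):
  print(cx,R.T@(M+cx*X-25*Y-s['ee_pos'])/400)
E
```

```text
FL [654.5 109.9  16. ] -52.092439094553036 17.477060547615327
FR [642.9  12.6  16. ] -51.42659921504718 -80.44045851710847
NR [546.1  27.7  16. ] -149.3495678505848 -77.66556520486039
Rfoot [677.3 -28.3   0. ] -12.149574368711345 -116.76771208412482
Rfoot in [677.  -14.4   0. ] -14.235749108564688 -103.04547856832043
FLs [662.3 113.6  16. ] -44.81811802569605 22.12948506595248
FRs [648.9  15.5  16. ] -45.84754080102782 -76.86076928955441
tcp [461.3  88.9  28.5] -241.1304393118702 -27.55730208701566
[461.3  88.9  28.5] [[-1.   0.1  0. ]
 [ 0.1  1.   0. ]
 [-0.   0.  -1. ]]
-145 [-0.2  0.   0.1]
-100 [-0.4  0.   0.1]
-95 [-0.4  0.   0.1]
```

The sled is lined up: parallel to the cupboard, tray edges at y ≈ -79 and +20, front edge at x ≈ -48. That leaves about 148 mm to go. I'll push it in straight, first 128 mm.

```bash
python3 -m pendant '[[-0.01,0.001,0,0,0,0,1],[-0.03,0.003,0,0,0,0,1],[-0.05,0.005,0,0,0,0,1],[-0.08,0.007,0,0,0,0,1],[-0.11,0.007,0,0,0,0,1],[-0.14,0.007,0,0,0,0,1],[-0.16,0.007,0,0,0,0,1],[-0.16,0.007,0,0,0,0,1]]'
python3 -m pendant '[[-0.02,0,0,0,0,0,1],[-0.04,0,0,0,0,0,1],[-0.06,0,0,0,0,0,1],[-0.08,0,0,0,0,0,1],[-0.1,0,0,0,0,0,1],[-0.12,0,0,0,0,0,1],[-0.14,0,0,0,0,0,1],[-0.16,0,0,0,0,0,1]]'
python3 -m pendant '[[0,0,0,0,0,0,1],[0,0,0,0,0,0,1]]'
python3 - <<'E'
from h import *
for n in("scene","top"):
    f=arm.grab_frame(n); cv2.imwrite(f"pics/{n}9.png",cv2.resize((f[170:350,280:460] if n=="scene" else f[130:290,200:360])[:,:,::-1],None,fx=4 if n=="top" else 3.3,fy=4 if n=="top" else 3.3,interpolation=2))
E
```

```text
clock: 14.1
ee_pos: [524.6, 83.6, 27.9]
tcp_rot: [[-0.992, 0.126, -0.001], [0.126, 0.992, 0.001], [0.001, 0.001, -1.0]]
wrist_force: [-0.1, 0.1, 3.2]
grip_width: 0.164
clock: 14.9
ee_pos: [586.2, 75.8, 27.8]
tcp_rot: [[-0.992, 0.125, -0.004], [0.125, 0.992, 0.001], [0.004, 0.0, -1.0]]
wrist_force: [-7.8, 1.5, 8.4]
grip_width: 0.169
clock: 15.1
ee_pos: [587.8, 75.6, 28.0]
tcp_rot: [[-0.992, 0.126, -0.0], [0.126, 0.992, 0.001], [0.0, 0.0, -1.0]]
wrist_force: [-0.9, -0.2, 2.7]
grip_width: 0.165
```

View pics/scene9.png

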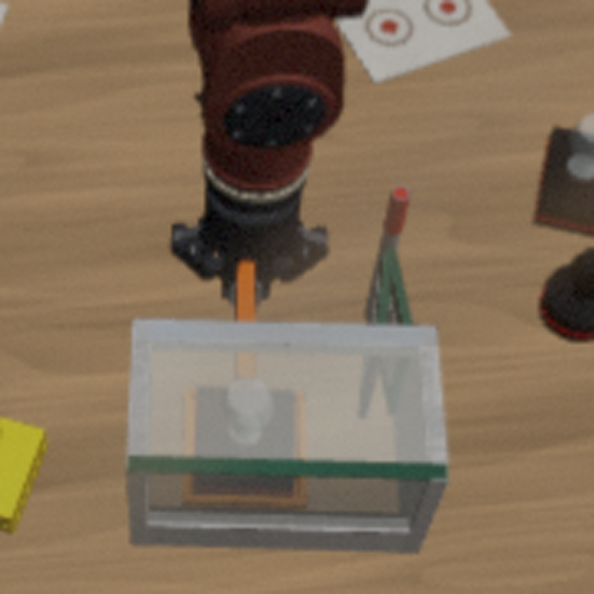

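View pics/top9.png

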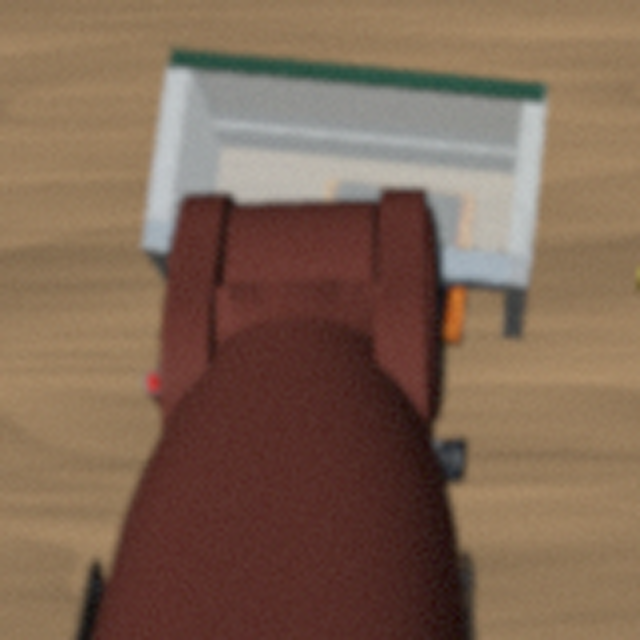

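The tray is inside (front edge at scene crop y≈505, in front of the back strip), with about 20 mm left. The post and door haven't moved. I'll creep until contact.

```bash
python3 -m pendant '[[-0.01,0,0,0,0,0,1],[-0.02,0,0,0,0,0,1],[-0.03,0,0,0,0,0,1],[-0.035,0,0,0,0,0,1],[-0.04,0,0,0,0,0,1],[-0.04,0,0,0,0,0,1]]'
python3 -m pendant '[[-0.005,0,0,0,0,0,1],[-0.01,0,0,0,0,0,1],[-0.01,0,0,0,0,0,1]]'
```

```text
clock: 15.8
ee_pos: [602.6, 73.5, 27.8]
tcp_rot: [[-0.992, 0.126, -0.002], [0.126, 0.992, 0.0], [0.002, 0.0, -1.0]]
wrist_force: [-5.7, 1.1, 7.8]
grip_width: 0.167
clock: 16.1
ee_pos: [606.5, 73.0, 27.8]
tcp_rot: [[-0.992, 0.126, -0.003], [0.126, 0.992, 0.0], [0.003, 0.0, -1.0]]
wrist_force: [-5.4, 0.6, 7.6]
grip_width: 0.168
```

```bash
python3 -m pendant '[[-0.005,0,0,0,0,0,1],[-0.01,0,0,0,0,0,1],[-0.01,0,0,0,0,0,1]]';python3 -m pendant '[[-0.005,0,0,0,0,0,1],[-0.01,0,0,0,0,0,1],[-0.01,0,0,0,0,0,1]]'
```

```text
clock: 16.4
ee_pos: [607.6, 72.8, 27.5]
tcp_rot: [[-0.992, 0.125, -0.008], [0.125, 0.992, 0.001], [0.008, -0.0, -1.0]]
wrist_force: [-16.4, 1.2, 15.8]
grip_width: 0.168
clock: 16.7
ee_pos: [607.8, 72.7, 27.0]
tcp_rot: [[-0.992, 0.125, -0.014], [0.125, 0.992, 0.001], [0.014, -0.001, -1.0]]
wrist_force: [-28.8, 3.2, 25.6]
grip_width: 0.165
```

Home against the back: the TCP stalled at x≈607.7 (606.7 predicted) while the force rose to 29 N. I'll relax, open and lift clear.

```bash
python3 -m pendant '[[0.008,0,0,0,0,0,1],[0.016,0,0,0,0,0,1],[0.016,0,0,0,0,0,1]]'; python3 -m pendant '[[0,0,0,0,0,0,0.3],[0,0,0,0,0,0,-0.2],[0,0,0,0,0,0,-0.2],[0,0,0,0,0,0,-0.2],[0,0,0,0,0,0,-0.2],[0,0,-0.05,0,0,0,-0.2],[0,0,-0.15,0,0,0,-0.2],[0,0,-0.25,0,0,0,-0.2]]' 30
python3 -m pendant '[[0.1,0,-0.25,0,0,0,-0.2],[0.2,0,-0.35,0,0,0,-0.2],[0.3,-0.1,-0.35,0,0,0,-0.2],[0.4,-0.2,-0.35,0,0,0,-0.2],[0.5,-0.3,-0.35,0,0,0,-0.2],[0.6,-0.4,-0.35,0,0,0,-0.2],[0.6,-0.5,-0.35,0,0,0,-0.2],[0.6,-0.6,-0.35,0,0,0,-0.2]]'
python3 - <<'E'
from h import *
for n in("scene","top"):
    f=arm.grab_frame(n); cv2.imwrite(f"pics/{n}10f.png",f[:,:,::-1]);cv2.imwrite(f"pics/{n}10.png",cv2.resize((f[170:350,280:460] if n=="scene" else f[130:290,200:360])[:,:,::-1],None,fx=4 if n=="top" else 3.3,fy=4 if n=="top" else 3.3,interpolation=2))
E
```

```text
clock: 17.0
ee_pos: [607.7, 72.8, 27.4]
tcp_rot: [[-0.992, 0.126, -0.003], [0.126, 0.992, 0.0], [0.003, 0.0, -1.0]]
wrist_force: [-5.4, 1.4, 2.0]
grip_width: 0.167
clock: 17.8
ee_pos: [608.7, 72.5, 128.5]
tcp_rot: [[-0.992, 0.126, -0.002], [0.126, 0.992, -0.0], [0.002, -0.0, -1.0]]
wrist_force: [0.9, 0.3, 0.5]
grip_width: 0.603
clock: 18.6
ee_pos: [351.1, -106.3, 267.8]
tcp_rot: [[-0.992, 0.124, 0.001], [0.124, 0.992, -0.001], [-0.001, -0.0, -1.0]]
wrist_force: [0.9, -0.3, -0.5]
grip_width: 0.598
```

View pics/scene10.png

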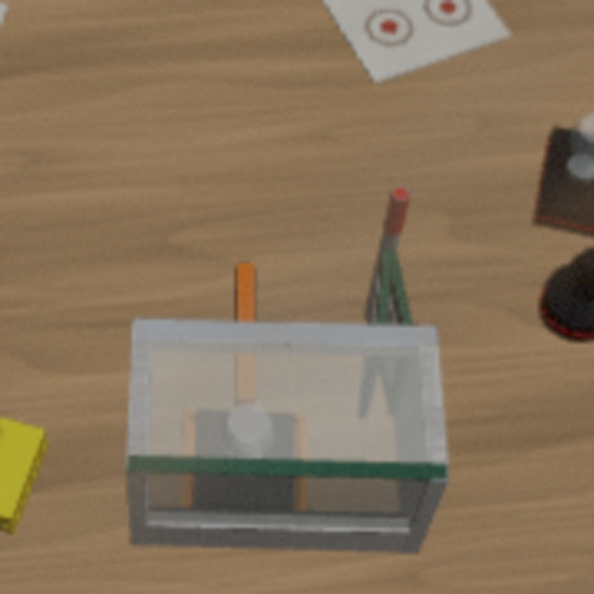

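View pics/top10.png

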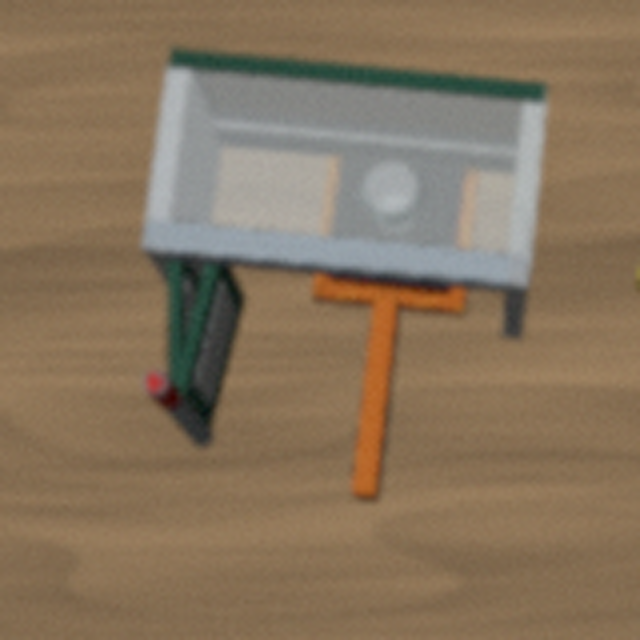

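View pics/top10f.png

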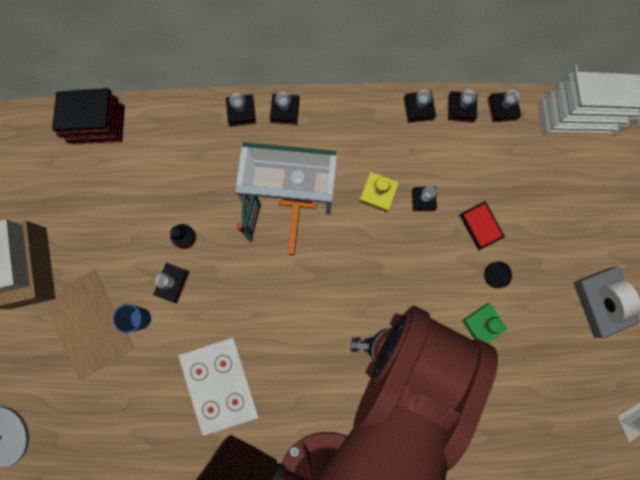

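The tray front is hidden behind the back strip, the handle sticks out and the knob is upright. One numeric check:

```bash
python3 - <<'E'
from h import *
np.set_printoptions(precision=1,suppress=True)
M=np.array([704,86,0]);y=np.radians(-7.2);X=np.array([np.cos(y),np.sin(y),0]);Y=np.array([-np.sin(y),np.cos(y),0])
def r(n,p):print(n,round((p-M)@X,1),round((p-M)@Y,1))
t=lambda a,b,z:px('top',(200+a/4,130+b/4),z); s=lambda a,b,z:px('scene',(280+a/3.3,170+b/3.3),z)
r('hend',t(366,495,38));r('hend s',s(246,264,38));r('hbase',t(387,305,38))
r('NLbase',t(314,298,8));r('NRbase',t(463,310,8))
r('knob top',t(390,188,100));r('knob s',s(249,422,95))
p=t(155,383,195);r('post',p)
a=arm.get_state();print(a['clock'],a['qvel'].round(2))
E
```

```text
hend -132.8 -27.5
hend s -126.2 -22.2
hbase -9.3 -27.2
NLbase -2.5 23.3
NRbase -0.6 -75.1
knob top 50.0 -25.3
knob s 47.7 -22.9
post -102.6 84.9
18.7 [6.9 1.3 0.8 0.1 2.3 7.3]
```

```bash
python3 -m pendant '[[0,0,0,0,0,0,-0.2],[0,0,0,0,0,0,-0.2],[0,0,0,0,0,0,-0.2],[0,0,0,0,0,0,-0.2]]'
python3 -c "
from plant import arm
print(arm.get_state()['qvel'].round(2)); print(arm.hand_in())"
```

```text
clock: 19.1
ee_pos: [353.4, -105.0, 267.1]
tcp_rot: [[-0.992, 0.123, -0.0], [0.123, 0.992, 0.0], [0.0, 0.0, -1.0]]
wrist_force: [-0.3, -0.2, -0.0]
grip_width: 0.6
[-0.25  0.   -0.04  0.02 -0.02 -0.18]
the job is handed in; nothing more can be done
None
```

I handed the job in at about 19 s: the door is folded against its stop and the sled is fully home in the cupboard. The hand-in reported no verdict.

- **Door:** I gripped the red-topped post and swung it along its arc until it stalled at the stop at 22 N. In the pictures taken right after release the angle measured about 1.43–1.44 rad (1.30 needed). In the last pictures the post is in the same place.
- **Sled:** I gripped the handle, dragged the sled sideways, squared it up and pushed it in until it stalled against the back at about 29 N.
- **Last checks:**
  - The tray centre is at about x +50 mm and y -25 mm in the cupboard, parallel to it within about 1°.
  - The stamp's knob is over the tray centre, so the stamp is standing.
  - The other things look where they were, judged by eye only.
  - The arm is clear of everything and still.
- **Disagreements:** The two cameras differed by 3–8 mm on most points, so I averaged them. The wrist showed 7–10 N upward while gripping, and up to 26 N at the final push, which did no visible harm.

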